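# Load the paint-jar roller and start it under its guard

### The arm

A 7-joint arm with a two-finger parallel gripper is mounted at the origin on the work surface. World frame = base frame: x ahead of the robot, y to its left, z up, the work surface at z = 0. Lengths are in mm, angles in degrees, forces in N, time in s.
With the tool pointing down it reaches from about 425 to 875 mm from the base axis. Payload 8.4 kg.
Tool frame: the origin (TCP) lies at the very end of the fingers, on their centre line; the grasp point (between the pads) lies 19 mm behind it; z points along the fingers, y is the line along which they close (so a half turn about z gives the same grasp; the last joint's range is limited). The gripper opens to 85 mm and grips with 20 to 120 N. Pads are 22 mm wide; open, the fingers measure 114 mm over their backs; the gripper's body (76 mm by 85 mm) begins 54 mm behind the grasp point. The pads swing forward as they close: fully open they stand 13 mm farther back than shut.
Start: joints at [-80.741, 19.091, 2.286, 83.961, -0.768, 76.965, -3.352], TCP at [167.607, 627.99, 231.308] pointing down, gripper open.
Joint ranges: [-147.57, 147.57], [-21.85, 119.76], [-74.77, 79.35], [14.55, 137.4], [-85.83, 265.84], [4.83, 119.75], [-152.11, 152.11]. Speed limits (degrees/s): [127.2, 127.2, 159.86, 159.86, 180, 180, 180].

### API

Orientations are given as a 3x3 rotation matrix whose columns are the frame's x, y, z axes.
In Python, from workcell import * gives the robot as it stands. Calls block until the motion is done:
- move_to(position, orientation): joint-space move of the TCP to a pose.
- line_to(position, max_speed=150, frame=None, f_stop=None): straight line of the TCP; frame=None keeps the orientation; max_speed is the mean speed in mm/s. With f_stop (N) it stops when the force on the tool has changed by that much, and returns True; else False.
- move_j(angles): joint-space move.
- open_jaws() and grab(squeeze=None): open the fingers fully, or close them until they stop; squeeze is the grip in N (None keeps the last).
- wait(seconds).
- inverse_kinematics(position, orientation): joint angles nearest the present ones, or None.
- read_camera(name): name is "side" or "top"; returns a dict with "color" (480x640x3 uint8, blue, green, red), "depth" (480x640 float32, mm along the optical axis (not along the pixel's ray), 0 where there is no reading), "intrinsics" (3x3 intrinsics, pixels), "dist" ([k1, k2, p1, p2, k3] as OpenCV has them; the pictures are not rectified), "R" (3x3) and "t" (3): a world point X has camera coordinates R X + t. Camera axes: x right, y down, z forward; pixel columns grow to the right and rows downward; lengths in mm; the calibration is good to about 2 mm. A picture is of the moment at which its call begins.
A pose or a line that the arm cannot do raises MotionError and nothing moves.
- finish_job(): hands the job in; it is judged then, once.
Readings, each from a call of its own:
- read_clock(): time.
- read_joints(): joint angles.
- read_dq(): joint speeds.
- read_effort(): joint torques, N m.
- read_eef_pos(): TCP position.
- read_ee_rot(): TCP orientation.
- read_ft_force(): force on the tool from outside, world axes, zero at the start.
- read_torque(): the same for the moment, N m.
- read_grip_width(): opening from 0.0 (shut) to 1.0 (fully open).
- read_grip_force(): force on a finger pad.
Only numpy, scipy, OpenCV 4.12 (cv2) and the standard library are available. Lean on these libraries where they do the work, as an engineer would, in place of code of your own. Each camera call takes 0.05 s, during which the arm holds its last target. There are 200 camera calls.

### The job

Lay the blue paint jar gently on its side on the two rubber rollers of the jar roller, lengthways along them, and let go of it. Then flip the red guard all the way up until it stays open by itself, press the green start button beneath it fully in, and let it come out again. Leave the jar on the rollers and the guard open, and do not disturb the yellow jar, the brush tin, the bowl or the paint can.

Things in the scene. Friction and masses are not known exactly. Their poses are not given: they have to be found in the camera images.
- jar_blue: Loose closed paint jar lying on its side: blue body 58 mm in diameter and 90 mm long, white cap 52 mm in diameter and 20 mm long, 110 mm overall, about 0.4 kg. Origin on its axis, midway along the overall length; x runs along the axis towards the cap (the blue body is x = -55 to +35 mm). It starts on one of the rack's two places, x level.
- jar_ochre: The same jar in yellow, lying on the rack's other place. Bystander, to be left there. Origin and axes as for the blue jar.
- rack: Fixed wooden rack, 150 (x) by 230 (y) mm, base board 20 mm thick; origin at the centre of the underside, z up. Two places at y = +55 and -55 mm, each a pair of 14 mm dowels along x, 36 mm apart, with their tops 39 mm above the table, carrying a lying jar whose axis is 63 mm above the table.
- mixer: Fixed jar roller, about 170 (x) by 325 (y) mm; origin on the underside, z up, front to -x. The grey roller bed, 55 mm high, is at y = -45 to +175 mm, with blue bearing blocks (100 mm in x, tops 88 mm above the table) at the rollers' ends. The white control pod is at y = -150 to -50, x = -55 to +55 mm, 90 mm high; on it sit the green start button and, over it, the red guard.
- roller_bed (a point): Centre of the roller bed, between the two black rubber rollers at the height of their axes, 71 mm above the table; axes as the mixer's. The rollers do not turn; they run along y, 172 mm long between the blocks, 20 mm in diameter, at x = -18 and +18 mm. A jar lying on both has its axis 35 mm above this point; its middle may be up to 31 mm off in y before an end meets a block.
- guard (a joint): Angle of the red guard, rad: 0 closed over the button, 1.9 fully open against its stop, leaning back to the mixer's +x. Hinge axis along the mixer's y through point guard_hinge; the front edge goes up and back. Light (0.1 kg); it falls shut when let go below about 1 rad and falls open to the stop by itself beyond about 1.2 rad.
- guard_hinge (a point): Fixed point on the guard's hinge axis, midway along it, at the rear upper edge of the control pod, 91.5 mm above the table. Axes as the mixer's.
- guard_tab (a point): Middle of the grip of the guard's yellow tab; moves with it. The guard, a red cover with 4 mm walls, reaches 88 mm forward (-x) of the hinge, 70 mm wide (y), 45 mm high. The tab juts 46 mm forward from its front at the top: 44 mm wide (y), 10 mm thick; this point is 12 mm from its end; closed, it is 122 mm forward of and 40 mm above the hinge.
- start (a joint): Travel of the green start button, m: 0 out, 0.008 fully in; spring return, about 6 N fully in.
- start_top (a point): Centre of the top face of the green start button (34 mm in diameter), pressed straight down. It lies 47 mm forward of the hinge and, out, 114 mm above the table (24 mm above the pod), under the closed guard; a black collar 50 mm across stands 12 mm high around it.
- brush_tin: Loose aluminium tin of brushes, 72 mm in diameter, tin 105 mm and brushes to 225 mm high; origin under its centre. Bystander.
- bowl: Loose white ceramic bowl, 100 mm in diameter, 40 mm high; origin under its centre. Bystander.
- paint_can: Loose metal paint can, 80 mm in diameter, 90 mm high; origin under its centre. Bystander.
Not all that is in view belongs to the job. Of the things that look like the jar_blue, the middle-sized one is meant.

How it is judged (in metres and radians):
On the way, in this order (a step that is already met when the one before it is completed fails the run):
1. the blue jar lies on both rollers, along them, and is let go (x of jar_blue in the frame of roller_bed between -0.008 and 0.008 m and y of jar_blue in the frame of roller_bed between -0.045 and 0.045 m and z of jar_blue in the frame of roller_bed between 0.029 and 0.04 m and angle between the x axis of jar_blue and the y axis of roller_bed, either way round below 0.12 rad and contact force between the fingers and anything else below 0.5 N), for 0.2 s.
2. the guard is up and stays there with the gripper off it (value of joint guard above 1.7 rad and contact force between the fingers and anything else below 0.5 N), for 0.3 s.
3. the start button is pressed fully in with the guard up (value of joint start above 0.006 m and value of joint guard above 1.5 rad), for 0.05 s.
At the end, for the whole second after the job is handed in: Blue jar at rest on both rollers: middle within 8 mm of their mid-line and 45 mm of the bed centre along them, axis 29 to 40 mm above the roller axes, within 0.12 rad of their direction. Guard open beyond 1.7 rad, button out (under 2 mm) (x of jar_blue in the frame of roller_bed between -0.008 and 0.008 m and y of jar_blue in the frame of roller_bed between -0.045 and 0.045 m and z of jar_blue in the frame of roller_bed between 0.029 and 0.04 m and angle between the x axis of jar_blue and the y axis of roller_bed, either way round below 0.12 rad and linear speed of jar_blue below 0.02 m/s and value of joint guard above 1.7 rad and value of joint start below 0.002 m); the robot touches nothing.
It fails at once if the blue jar is dropped or rammed onto the roller (contact over 60 N) (contact force between jar_blue and mixer above 60 N).
It fails at once if the yellow jar is moved more than 20 mm (distance of jar_ochre from where it was at the start of the episode above 0.02 m).
It fails at once if the brush tin is moved more than 20 mm (distance of brush_tin from where it was at the start of the episode above 0.02 m).
It fails at once if the bowl is moved more than 20 mm (distance of bowl from where it was at the start of the episode above 0.02 m).
It fails at once if the paint can is moved more than 20 mm (distance of paint_can from where it was at the start of the episode above 0.02 m).
It also fails if it takes over 72 s, if anything falls off the work surface, if the arm or the gripper's body presses on something with over 40 N, if the wrist force passes 120 N, or if a joint passes its speed limit or range.

## Working session

There is one attempt and no reset: what is moved stays moved. The work goes in short steps, each a Python script; the robot and the scene stay as the last script left them, time stands still between calls to the robot, and variables do not carry over. Pictures are saved under pics/ and viewed, at most 10 in all, crops included, and the job is handed in when it is done.

```bash
ls; mkdir -p pics; python3 - <<'E'
from workcell import *
import cv2,numpy as np
for n in("top","side"):
    c=read_camera(n); cv2.imwrite(f"pics/{n}0.png",c["color"]); np.savez(f"{n}0.npz",**c)
    R=np.array(c["R"]);t=np.array(c["t"]);print(n,-R.T@t,R[2],np.array(c["intrinsics"]).tolist(),c["dist"])
print(read_clock())
E
```

```text
pics
top [ 368.806505    -39.67653759 1119.40538103] [ 0.15911885  0.01082904 -0.98720004] [[463.32842638857835, 0.0, 317.95757123162144], [0.0, 463.32842638857835, 234.4044815964091], [0.0, 0.0, 1.0]] [-0.11590155  0.          0.          0.          0.        ]
side [ -98.92128196 -663.87568065 1046.80803386] [ 0.49136833  0.48270714 -0.72494895] [[605.2725504346206, 0.0, 321.5433755295535], [0.0, 605.2725504346206, 236.8450365249641], [0.0, 0.0, 1.0]] [-0.03675652  0.          0.          0.          0.        ]
0.1
```

View pics/top0.png

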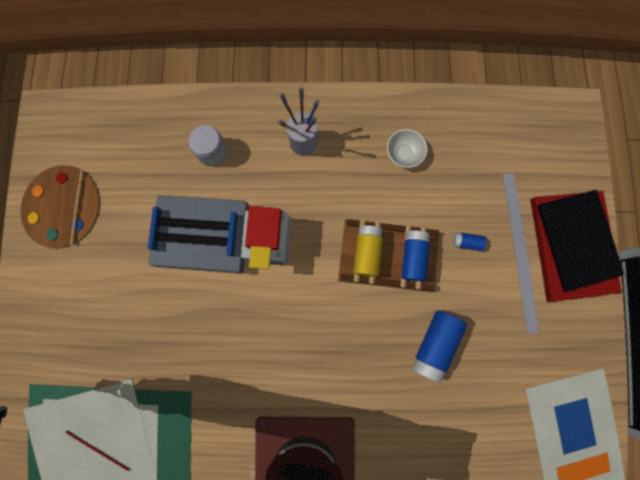

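View pics/side0.png

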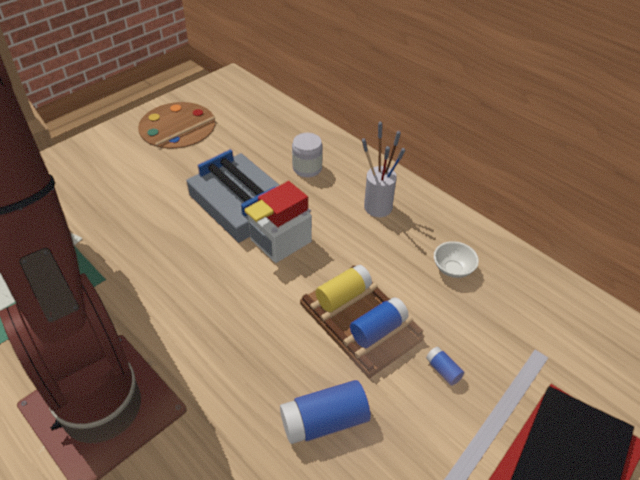

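The top view shows three blue, white-capped jars: a large one at (440,345), one on the rack at (416,257) and a small one at (470,242). The one on the rack is the middle-sized jar, and it lies beside the yellow jar. The mixer is at (220,235), with its guard at (263,228) and the tab at (260,257).

```bash
cat > h.py <<'E'
import numpy as np,cv2
def pts(c):
    "world xyz for every pixel (nan where no depth)"
    K=np.array(c["intrinsics"]);d=np.array(c["dist"]);R=np.array(c["R"]);t=np.array(c["t"])
    v,u=np.mgrid[:480,:640]
    n=cv2.undistortPoints(np.stack([u,v],-1).reshape(-1,1,2).astype(float),K,d).reshape(480,640,2)
    z=np.where(c["depth"]>0,c["depth"],np.nan)[...,None]
    return (np.concatenate([n*z,z],-1)-t)@R
def mask(c,lo,hi): return cv2.inRange(cv2.cvtColor(c["color"],cv2.COLOR_BGR2HSV),lo,hi)>0
COL=dict(blue=((105,120,40),(125,255,255)),yellow=((22,120,80),(33,255,255)),red=((0,180,80),(5,255,255)),white=((0,0,120),(180,60,255)))
def comps(m,amin=60):
    n,l,s,ce=cv2.connectedComponentsWithStats(m.astype(np.uint8))
    return [(l==i,s[i],ce[i]) for i in range(1,n) if s[i,4]>=amin]
def rect(P): 
    (cx,cy),(w,h),a=cv2.minAreaRect(P[:,:2].astype(np.float32)); a=a if w>=h else a+90
    return np.array([cx,cy]),max(w,h),min(w,h),(a+90)%180-90
E
python3 - <<'E'
from h import *
for n in("top","side"):
    c=dict(np.load(n+"0.npz"));P=pts(c)
    for k in("blue","yellow","red","white"):
        for m,s,ce in comps(mask(c,*COL[k])):
            Q=P[m];Q=Q[np.isfinite(Q).all(1)]
            if len(Q)<20: continue
            zt=np.percentile(Q[:,2],97);T=Q[Q[:,2]>zt-11]
            r=rect(T);print(n,k,ce.round(),s[4],"ztop %.0f"%zt,"c",r[0].round(1),"L %.0f W %.0f ang %.1f"%r[1:])
c=np.load("top0.npz")["color"];cv2.imwrite("pics/crop.png",cv2.resize(c[180:390,130:500],None,fx=2.1,fy=2.1,interpolation=2))
E
```

```text
top blue [154. 228.] 281 ztop 93 c [550.7 351.9] L 96 W 12 ang -2.9
top blue [231. 233.] 322 ztop 93 c [537.7 171.4] L 99 W 16 ang -4.2
top blue [473. 242.] 328 ztop 42 c [ 527.5 -398.9] L 57 W 33 ang 81.8
top blue [415. 260.] 962 ztop 95 c [ 478.2 -249.9] L 89 W 46 ang -5.8
top blue [441. 340.] 1799 ztop 81 c [ 296.6 -310.5] L 120 W 58 ang -25.1
top blue [575. 426.] 1549 ztop 5 c [  81.1 -652.4] L 117 W 88 ang 11.5
top yellow [ 33. 218.] 74 ztop 15 c [590.3 711.1] L 30 W 24 ang 88.7
top yellow [368. 255.] 990 ztop 95 c [ 490.3 -141.2] L 89 W 45 ang -6.9
top yellow [259. 258.] 434 ztop 141 c [477.1  95.8] L 45 W 43 ang -3.6
top red [ 61. 177.] 90 ztop 16 c [695.4 639.1] L 31 W 28 ang 64.3
top red [603. 202.] 78 ztop 33 c [ 618.6 -743.2] L 72 W 21 ang -2.0
top red [548. 199.] 155 ztop 34 c [ 640.1 -610.3] L 105 W 20 ang -74.6
top red [263. 227.] 1190 ztop 141 c [543.4  91.1] L 87 W 67 ang -3.8
top red [570. 276.] 1299 ztop 34 c [ 507.  -668.4] L 229 W 192 ang 5.5
top white [299. 127.] 149 ztop 110 c [784.4  11.8] L 68 W 23 ang 61.1
top white [203. 139.] 705 ztop 95 c [762.  243.3] L 7
[... 1664 characters left out ...]
 199.] 1253 ztop 60 c [487.9 260.2] L 219 W 59 ang 85.8
side white [282. 225.] 529 ztop 94 c [518.1  56.3] L 128 W 63 ang -29.0
side white [ 76. 238.] 68 ztop 7 c [187.3 431.2] L 45 W 19 ang 72.6
side white [456. 258.] 1258 ztop 42 c [ 758.1 -245.6] L 100 W 99 ang 72.4
side white [364. 274.] 203 ztop 92 c [ 543.5 -149.3] L 39 W 23 ang 83.8
side white [  5. 295.] 311 ztop 395 c [-35.6  11.3] L 18 W 2 ang 78.3
side white [400. 307.] 232 ztop 91 c [ 532.1 -260.8] L 39 W 24 ang 84.9
side white [438. 355.] 166 ztop 37 c [ 532.8 -393. ] L 74 W 28 ang -88.0
side white [497. 418.] 2769 ztop 6 c [ 533.6 -526.7] L 354 W 33 ang 5.6
side white [292. 421.] 797 ztop 75 c [ 225.9 -282.5] L 51 W 28 ang 64.8
```

View pics/crop.png

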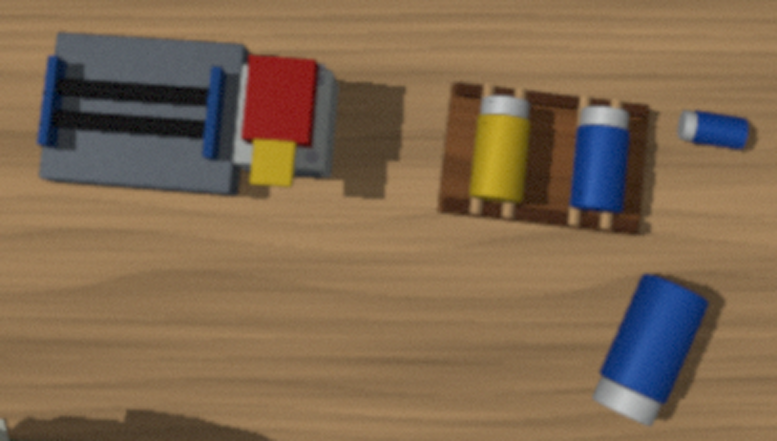

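The crop confirms it. The rack's blue jar, at crop (600,160), is the same size as the yellow jar beside it, and the other two are clearly larger and smaller. Averaging the two views gives:
- **Jar:** centre (487,-253), axis at -6°, top at about 93 mm (should be 92).
- **Roller bed:** centre (542.6,259.2), yaw -4°.
- **Guard hinge:** (586,87).

```bash
cat >> h.py <<'E'
def down(deg):
    c,s=np.cos(np.radians(deg)),np.sin(np.radians(deg))
    return np.array([[c,s,0],[s,-c,0],[0,0,-1.]])
JAR=np.array([487,-252.8]);BED=np.array([542.6,259.2]);HNG=np.array([586,87.,91.5]);YAW=-4.0
MX=np.array([np.cos(np.radians(YAW)),np.sin(np.radians(YAW)),0])
def tab(th): # tab point at guard angle th
    a=np.arctan2(40,122)+th; return HNG+128.4*(-np.cos(a)*MX+np.array([0,0,np.sin(a)]))
E
python3 - <<'E'
from workcell import *
from h import *
print(read_ee_rot(),read_grip_width())
for nm,p,angs in(("pick",[*JAR,40],(-6,174)),("pickhi",[*JAR,200],(-6,174)),("place",[*BED,83],(86,-94)),("placehi",[*BED,230],(86,-94)),("tab0",tab(0)-[0,0,22],(-4,176)),("tab1.5",tab(1.5)-[0,0,22],(-4,176))):
    for a in angs:
        q=inverse_kinematics(list(p),down(a).tolist());print(nm,a,None if q is None else np.round(q))
E
```

```text
[[-9.66167815e-01  2.57914117e-01 -2.48087851e-04]
 [ 2.57914203e-01  9.66166754e-01 -1.43809013e-03]
 [-1.31209511e-04 -1.45342178e-03 -9.99998935e-01]] 1.0023690631658182
pick -6 [-24.  29.  58. 112. -29.  56. -48.]
pick 174 [-21.  26.  53. 112. -26.  55. 129.]
pickhi -6 [-28.  12.  58. 103. -11.  71. -63.]
pickhi 174 [ 21.   8.   2. 101.  -0.  71. 107.]
place 86 [-55.  22.  31. 102. -13.  59. -23.]
place -94 [-37.  20.   9. 101.  -4.  59. 149.]
placehi 86 [-57.  15.  33.  93.  -8.  75. -27.]
placehi -94 [-41.  13.  13.  92.  -3.  75. 149.]
tab0 -4 [ -53.    4.   38.  118.   -3.   59. -107.]
tab0 176 [-50.   4.  35. 118.  -3.  59.  72.]
tab1.5 -4 [-49.  22.  47.  93. -17.  73. -92.]
tab1.5 176 [-41.  19.  36.  92. -12.  72.  84.]
```

```bash
python3 - <<'E'
from workcell import *
from h import *
D=down(-6).tolist()
move_to([430,250,330],down(86).tolist())
move_to([*JAR,200],D); print(read_clock(),read_joints())
line_to([*JAR,60],150); 
print("down",line_to([*JAR,40],60,None,8),read_eef_pos())
grab(30); print(read_grip_width(),read_grip_force(),read_ft_force())
line_to([*JAR,60],40); line_to([*JAR,230],150)
print(read_grip_width(),read_grip_force(),read_ft_force(),read_clock())
c=read_camera("side");cv2.imwrite("pics/grip.png",c["color"])
E
```

```text
3.7083 [-39.00647629  20.39787982  75.84030134 103.05994009 -20.73722671
  72.8744165  -53.54041315]
down False [ 486.71425363 -252.81427372   39.6906502 ]
0.6706337171157755 31.69001966714859 [-1.22139129 -4.05299557  4.78611215]
0.6666546701782641 33.001211285591125 [-0.10921905  0.51943699 -5.25028435] 7.575
```

View pics/grip.png

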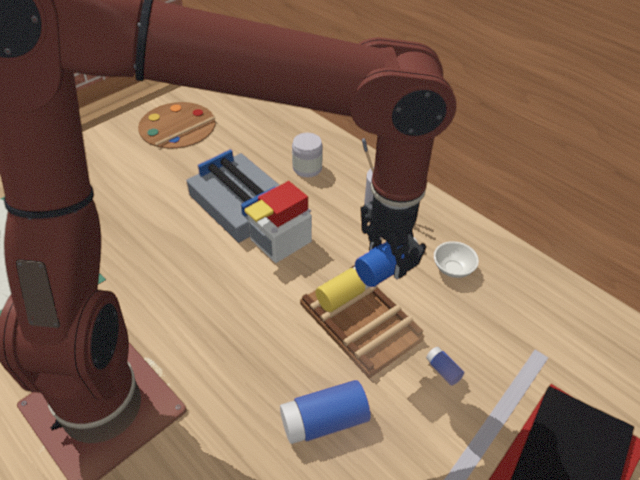

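The jar is lifted and held: it shows at (375,265), the grip width fits 58 mm, and the sensed weight is about 5 N. Next I lay it on the rollers.

```bash
python3 - <<'E'
from workcell import *
from h import *
D=down(86).tolist()
move_to([*BED,220],D); print(read_clock(),read_joints())
line_to([*BED,100],120); wait(.2)
print("touch",line_to([*BED,79],15,None,4),read_eef_pos(),read_ft_force())
c=read_camera("side");cv2.imwrite("pics/place.png",c["color"][100:300,120:400])
print(read_clock())
E
```

```text
9.4917 [-84.54549713  31.48359447  77.21984074  94.41639267 -31.18912505
  79.56108716  -7.37519969]
touch True [542.84659508 259.20511214  83.5461046 ] [0.97383448 0.31420473 5.67289244]
11.9083
```

View pics/place.png

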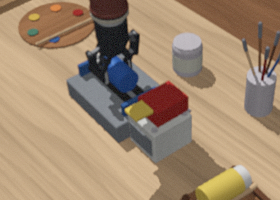

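The crop shows the jar between the two blocks on the rollers, at (122,75). It touched at TCP height 83.5 mm, against 83 expected, so I'll let go and check.

```bash
python3 - <<'E'
from workcell import *
from h import *
open_jaws(); wait(.3)
p=read_eef_pos(); line_to([p[0],p[1],230],120); wait(.4)
move_to([430,100,300],down(-4).tolist())
print(read_clock(),read_joints())
for n in("top","side"):
    c=read_camera(n);P=pts(c)
    for k in("blue","yellow","red"):
        for m,s,ce in comps(mask(c,*COL[k])):
            Q=P[m];Q=Q[np.isfinite(Q).all(1)]
            if len(Q)<20 or not(400<Q[:,0].mean()<620 and 30<Q[:,1].mean()<400): continue
            zt=np.percentile(Q[:,2],97);T=Q[Q[:,2]>zt-11]
            r=rect(T);print(n,k,ce.round(),s[4],"ztop %.0f"%zt,"c",r[0].round(1),"L %.0f W %.0f ang %.1f"%r[1:])
    cv2.imwrite(f"pics/{n}1.png",c["color"])
E
```

```text
16.0917 [ -64.93777179  -12.78491765   39.64806831  106.3897406     8.16491991
   83.61392843 -120.87020256]
top blue [233. 220.] 104 ztop 637 c [457.5  58.7] L 12 W 0 ang 27.8
top yellow [260. 254.] 299 ztop 435 c [442.8  63. ] L 11 W 5 ang 64.1
top red [263. 227.] 1221 ztop 141 c [521.5  92.8] L 131 W 67 ang -4.3
side blue [238. 173.] 910 ztop 137 c [505. 169.] L 269 W 67 ang 65.0
side blue [205. 167.] 134 ztop 91 c [522.7 350.5] L 48 W 16 ang -3.8
side blue [249. 202.] 111 ztop 91 c [518.7 172.7] L 67 W 18 ang 8.1
side yellow [258. 210.] 338 ztop 140 c [476.1  94.3] L 48 W 46 ang -5.4
side red [288. 188.] 74 ztop 141 c [565.5  99. ] L 44 W 41 ang -83.4
side red [290. 210.] 397 ztop 138 c [538.6  65.6] L 86 W 27 ang -1.7
```

View pics/top1.png

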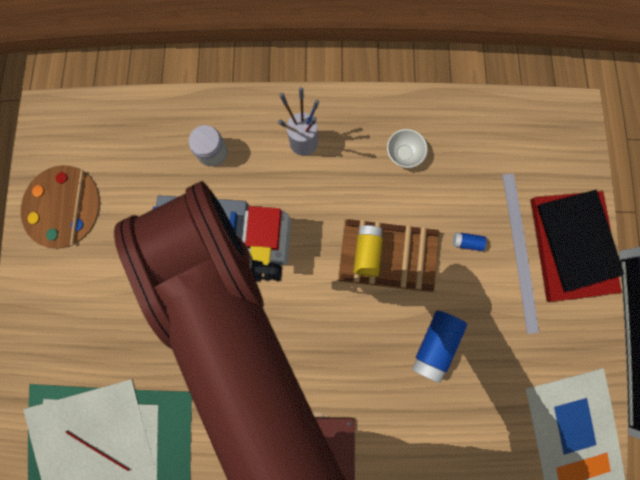

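The arm hides the rollers in the top view; the yellow jar, bowl, tin and can are unmoved, and the side view puts the jar top at about 137 mm (135 expected). The tab and guard haven't moved, so I'll pinch the tab by its sides and swing it up.

```bash
python3 - <<'E'
from workcell import *
from h import *
o=np.array([0,0,-22.]); t0=tab(0)+o
move_to((t0+[0,0,70]).tolist(),down(-4).tolist())
c=read_camera("side");P=pts(c);m=mask(c,*COL["blue"])&(P[...,2]>125)&(P[...,2]<142)&(P[...,1]>190)&(P[...,1]<330);print("jar",rect(P[m]),m.sum(),np.nanmax(P[m][:,2]))
print("hit",line_to(t0.tolist(),60,None,6),read_eef_pos(),t0)
grab(20); print(read_grip_width(),read_grip_force(),read_ft_force())
for th in np.arange(.15,1.51,.15):
    line_to((tab(th)+o).tolist(),80)
    f=read_ft_force(); print(round(th,2),f.round(1) if hasattr(f,'round') else f)
    if np.linalg.norm(f)>25: print("force!");break
print(read_grip_width(),read_clock(),read_joints())
c=read_camera("side");cv2.imwrite("pics/guard.png",c["color"][60:360,100:500])
E
```

```text
jar (array([531.8651123 , 247.78219604]), 90.60391235351562, 30.95546531677246, 81.648681640625) 90 137.18646165670916
hit False [464.55577075  95.58258757 109.84183844] [464.28773588  95.5109506  109.50310592]
0.5105769102806708 25.472823679447174 [-1.42351596  0.5982407   4.1807022 ]
0.15 [-1.4  0.5  1.6]
0.3 [-3.9  2.   3.6]
0.45 [-3.   2.7  3.3]
0.6 [-2.1  3.4  3. ]
0.75 [-0.4  3.5  2.6]
0.9 [0.5 4.2 0.6]
1.05 [ 1.9  5.4 -0.1]
1.2 [-0.1  4.6 -0.6]
1.35 [0.7 5.3 1. ]
1.5 [1.4 5.3 0.5]
0.5112107192935402 22.5 [-50.016795    22.46178855  49.41677904  92.69969311 -17.65118759
  72.98067974 -91.55330243]
```

View pics/guard.png

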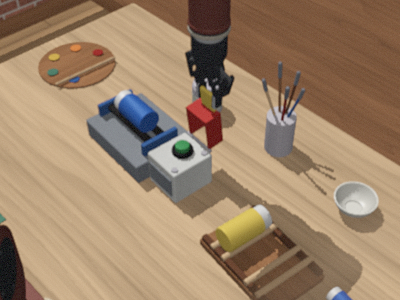

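The crop shows the guard raised with the tab still held at (210,95), the green button exposed at (182,148), and the jar lying on the rollers at (135,110). I'll release the tab, measure the button and jar, then press.

```bash
python3 - <<'E'
from workcell import *
from h import *
open_jaws(); wait(.4)
p=read_eef_pos(); line_to([p[0],p[1],p[2]+70],100); wait(.5)
q=p+(-130*MX); line_to([q[0],q[1],p[2]+70],150); grab()
for n in("side","top"):
    c=read_camera(n);P=pts(c)
    g=mask(c,(50,100,40),(80,255,255))&(P[...,2]>100)&(P[...,2]<125)
    b=mask(c,*COL["blue"])&(P[...,2]>125)&(P[...,2]<142)&(P[...,1]>190)&(P[...,1]<330)
    r=mask(c,*COL["red"])&(P[...,0]>540)&(P[...,0]<700)&(P[...,1]>40)&(P[...,1]<140)&(P[...,2]>60)
    if g.sum()>10:print(n,"btn",P[g].mean(0).round(1),rect(P[g]),g.sum())
    if b.sum()>10:print(n,"jar",rect(P[b]),b.sum())
    if r.sum()>10:print(n,"red",P[r].min(0).round(),P[r].max(0).round())
print("expected btn",HNG-47*MX,read_clock())
cv2.imwrite("pics/x.png",read_camera("side")["color"][60:360,100:500])
E
```

```text
side btn [535.8  85.8 111.7] (array([538.18518066,  87.87059021]), 31.151294708251953, 30.355878829956055, -0.6152572631835938) 159
side jar (array([538.49108887, 248.45568848]), 87.9333724975586, 46.013526916503906, 83.69697570800781) 428
side red [589.  46.  80.] [651. 122. 177.]
top btn [548.4  85.8 113.7] (array([549.08251953,  86.18141174]), 27.170806884765625, 19.263671875, 15.407041549682617) 81
top red [593.  50.  82.] [659. 119. 179.]
expected btn [539.11448964  90.27855427  91.5       ] 26.675
```

View pics/x.png

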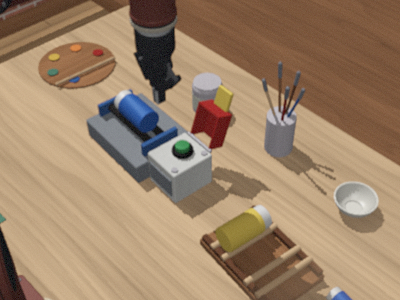

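The crop shows the guard resting open at (210,120), the green button clear at (182,148), and the jar on the rollers at (137,112). The button measures about (539,89). Pressing it now.

```bash
python3 - <<'E'
from workcell import *
from h import *
B=[539.0,89.3]
move_to([*B,175],down(-4).tolist())
line_to([*B,122],100); wait(.2); print(read_ft_force())
print("stop",line_to([*B,101],15,None,14),read_eef_pos(),read_ft_force()); wait(.3); print(read_eef_pos(),read_ft_force())
line_to([*B,125],40); line_to([*B,230],120)
line_to([430,97,230],150); wait(.5)
for n in("side","top"):
    c=read_camera(n);P=pts(c)
    g=mask(c,(50,100,40),(80,255,255))&(P[...,2]>100)&(P[...,2]<125)
    b=mask(c,*COL["blue"])&(P[...,2]>125)&(P[...,2]<142)&(P[...,1]>190)&(P[...,1]<330)
    r=mask(c,*COL["red"])&(P[...,0]>540)&(P[...,0]<700)&(P[...,1]>40)&(P[...,1]<140)&(P[...,2]>60)
    if g.sum()>10:print(n,"btn",P[g].mean(0).round(1))
    if b.sum()>10:print(n,"jar",rect(P[b]),b.sum())
    if r.sum()>10:print(n,"red",P[r].min(0).round(),P[r].max(0).round())
print(read_clock())
E
```

```text
[-0.23925099 -0.27143649  0.21833392]
stop True [539.04495843  89.33651552 106.13718415] [-2.11420808  0.48496782  8.72066432]
[539.02869837  89.30382704 106.09181456] [-2.46521245 -0.426013    9.26596375]
side btn [535.9  85.9 111.3]
side jar (array([526.9052124 , 239.75784302]), 88.04036712646484, 33.83027648925781, -64.08490753173828) 31
side red [592.  47.  81.] [651. 122. 179.]
top btn [541.1  91.8 113.1]
top jar (array([563.52856445, 283.36334229]), 31.794260025024414, 16.835203170776367, -54.50019836425781) 65
top red [595.  50.  82.] [658. 121. 179.]
32.5583
```

The button bottomed out: the TCP stopped at 106.1 mm, against 106 expected for full travel, with about 9 N against the 6 N spring. It is out again, the guard is still open, and the arm is clear, so I'm handing in.

```bash
python3 -c "
from workcell import *
print(finish_job())"
```

```text
the job is handed in; nothing more can be done
None
```

I laid the blue jar on the rollers, flipped the guard fully open, pressed the start button fully in and let it come out, and handed the job in at about 33 s; no verdict came back, and the arm partly hid the jar in the last pictures.

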